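# Switch the bench extraction selector to the green branch

## Robot

A 6-joint arm with a two-finger parallel gripper is mounted at the origin on the work surface. World frame = base frame: x ahead of the robot, y to its left, z up, the work surface at z = 0. Lengths are in mm, angles in rad, forces in N, time in s.
With the tool pointing down it reaches from about 325 to 775 mm from the base axis. Payload 5.5 kg.
Tool frame: the origin (TCP) lies midway between the tips of the shut fingers; the grasp point (between the pads) lies 19 mm behind it; z points along the fingers, y is the line along which they close (so a half turn about z gives the same grasp; the last joint's range is limited). The gripper opens to 85 mm and grips with 20 to 120 N. Pads are 22 mm wide; open, the fingers measure 114 mm over their backs; the gripper's body (76 mm by 85 mm) begins 54 mm behind the grasp point. The pads swing forward as they close: fully open they stand 13 mm farther back than shut.
Start: joints at [1.212, 0.091, 1.231, -0, 1.82, -0.057], TCP at [178.348, 572.895, 231.275] pointing down, gripper open.
Joint ranges: [-2.87, 2.87], [-0.86, 2.18], [0.17, 2.46], [-1.51, 4.65], [0.06, 2.69], [-2.65, 2.65]. Speed limits (rad/s): [2.57, 2.57, 3.01, 3.14, 3.14, 3.14].

## Interface

Orientations are given as a rotation vector (axis times angle).
In Python, from rig import env gives the robot as it stands.
- The arm moves only by the shell command python3 -m jog 'ROWS' [FORCE]. ROWS is JSON, a list that holds one entry, the list of rows, each a list of 7 numbers: the turn, a rotation vector about the tool's x, y, z in units of 180 degrees (1.0 is 180 degrees), then the shift along the tool's x, y, z in units of 100 mm (1.0 is 100 mm), then the opening, from -1 (shut) to 1 (fully open). A call has 1 to 5 rows; each row is the pose to reach, as a shift and turn from the pose commanded when the call began, along the tool's axes at that moment, turning the shorter way round; what a row does not reach only later rows make up. A row lasts 1/12 s, in which the tool goes at most 41.7 mm and 7.16 degrees, less where a joint would pass 70% of its speed; a pose out of reach is approached as far as the arm can. A call with a number of a shift or a turn outside -1 to 1 is refused whole. A call with a gripper value outside its range is refused whole. The fingers move at their own pace and stop on an object; FORCE is the grip in N (left out, the last holds). Time passes only in rows, so rows that repeat a pose let the fingers close. It gives the time, the measured TCP pose, the force, the opening and the grip force at its end, in the units of the state.
- env.get_state(): the state, without advancing time (a new reading comes with each control period).
- env.snapshot(name): name is "scene" or "top" or "wrist"; returns the picture (400x640x3 uint8, red, green, blue); there is no depth.
- env.camera_model(name): a dict with "vfov" (degrees; the focal length in pixels is half the picture's height over the tangent of half this angle, whatever the lens; pixels are square), "cx", "cy" (the principal point, pixels), "T" (4x4, takes a point from camera to world coordinates). Camera axes: x right, y down, z forward; pixel columns grow to the right and rows downward; lengths in mm; the calibration is good to about 2 mm. The wrist camera is an equidistant fisheye: a pixel r from the principal point sees the ray r / f radians off the axis. A picture is of the moment at which its call begins: read the wrist's pose just before it. camera_model takes no time and is no camera call; for the wrist camera it gives the pose at the moment of the call.
- env.finish_job(): hands the job in; it is judged then, once.
The state is a dict: "time_s": time; "joint_positions": joint angles; "dq": joint speeds; "joint_efforts": joint torques, N m; "eef_pos": TCP position; "tcp_rot": TCP orientation; "contact_force": force on the tool from outside, world axes, zero at the start; "ft_torque": the same for the moment, N m; "width": finger opening in mm; "grasp_force": force on a finger pad.
Only numpy, scipy, OpenCV 4.12 (cv2) and the standard library are available. Lean on these libraries where they do the work, as an engineer would, in place of code of your own. Each camera call takes 0.05 s, during which the arm holds its last target. There are 200 camera calls.

## Task

On the conservation bench, switch the fume-extraction selector to the branch with the green mark: pull the sprung orange knob straight up out of its parking notch, turn its white pointer to the green disc without letting it drop into another branch's notch on the way, and let it drop fully home in the green branch's notch, then let go. The notches do not line up exactly with the coloured discs, so feel for the notch gently and do not force the knob against its stops; leave the pot, the copper tube and the jar where they stand.

Things in the scene. Friction and masses are not known exactly. Their poses are not given: they have to be found in the camera images.
- housing: Fixed selector box, white with a dark top plate, 180 x 180 x 70 mm, four duct stubs 35 mm long on its +x side, one 30 mm long on -x. Origin at the centre of its underside; the knob's axis is its z axis. Its +x axis is the direction of the white painted park line (knob angle 0).
- knob: Selector knob: black round skirt 98 mm across, 2 to 12 mm above the top plate when home, and on it an upright orange grip bar 14 mm thick, 50 mm long, 12 to 51 mm above the plate. Origin on the axis, level with the plate (70 mm above the bench) when home; rises with the knob. x axis along the bar towards the white pointer, z up. Pinch the bar across its thickness (its y) from above.
- grip (a point): Point on the knob's axis inside the grip bar, 36 mm above the knob's origin (15 mm below the bar's top), the place for the tool's centre point when pinching; the skirt's top lies 24 mm below it. Same axes as the knob.
- pointer (a point): Point 73 mm from the knob's axis in the direction of the white pointer (just beyond its tip, which ends 61 mm from the axis), 4 mm above the knob's origin. It moves with the knob, on the circle on which the discs stand.
- park (a point): Point on the white park line, 73 mm from the knob's axis, 4 mm above the top plate. Fixed to the box; the pointer starts here, give or take 3 degrees.
- lift (a joint): How far the knob is pulled up, m: 0 fully home in a notch, about 0.008 resting on the ring between notches, 0.014 against the top stop. A damped spring (40 N s/m) pulls it down with 4 N at 0, plus 0.2 N per mm; knob and spindle weigh 1.7 N more. It turns past the ring only when lifted over 0.009: 0.010 to 0.013 is right.
- dial (a joint): Knob angle about the vertical, rad, counter-clockwise seen from above, 0 = pointer at the park line, range -1.75 to 1.75. Light friction (0.04 N m): it stays where it is left. The four marked positions lie at -1.28, -0.65, 0.65 and 1.28.
- index: Index ring hidden in the box, with the knob's top stop. Origin on the knob axis at the top plate; axes of the box. Notches: one 23 degrees wide at park; at each marked position one 9 mm wide, 8 mm deep, for the 6 mm dog (radius 42 mm, below the pointer; play 0.036 rad either way). Each notch lies 0.08 to 0.22 rad to one or other side of its mark, not shown by these axes: feel for it.
- green_mark: Green disc, 18 mm in diameter, 3 mm thick, fixed on the top plate 73 mm from the knob's axis, at one of the four marked positions (the colours change places): the branch to select. Origin at the centre of its underside.
- blue_mark: Blue disc of the same size at another marked position.
- yellow_mark: Yellow disc of the same size at another marked position.
- red_mark: Red disc of the same size at another marked position.
- pot: Bystander: the dark green-grey bronze pot under repair, loose, 144 mm in diameter, 170 mm high, 0.6 to 1 kg. Origin at the centre of its underside.
- copper_tube: Bystander: upright copper tube, loose, 68 mm in diameter, 120 mm high. Origin at the centre of its underside.
- pigment_jar: Bystander: brown jar with a white cap, loose, 56 mm in diameter, 75 mm high. Origin at the centre of its underside.

How it is judged:
By the outcome, as a careful person would: the job done as asked, in the order asked, and still so for the second after the job is handed in, with the robot touching nothing.
It also fails if it takes over 54 s, if anything falls off the work surface, if the arm or the gripper's body presses on something with over 40 N, if the wrist force passes 120 N, or if a joint passes its speed limit or range.

## Working session

There is one attempt and no reset: what is moved stays moved. The work goes in short steps, Python scripts to look and compute and a shell command to move; the robot and the scene stay as the last step left them, time stands still between calls to the robot, and variables do not carry over. Pictures are saved under pics/ and viewed, at most 10 in all, crops included, and the job is handed in when it is done.

```bash
mkdir -p pics; ls; python3 - <<'E'
from rig import env
import cv2,numpy as np
s=env.get_state();print(s)
for n in ["scene","top"]:
    m=env.camera_model(n);print(n,m)
    im=env.snapshot(n);cv2.imwrite(f"pics/{n}0.png",im[:,:,::-1])
a=cv2.imread("pics/scene0.png");b=cv2.imread("pics/top0.png")
cv2.imwrite("pics/both.png",cv2.resize(np.vstack([a,b]),(480,600)))
E
```

```text
pics
{'time_s': 0.0, 'joint_positions': array([ 1.21232998e+00,  9.18466299e-02,  1.23194098e+00,  1.76307131e-06,
        1.81984752e+00, -5.66904200e-02]), 'dq': array([-0.00147921,  0.00013597, -0.00134632,  0.00301663, -0.00089412,
        0.00065371]), 'joint_efforts': array([ 5.63065369e-04, -4.58745754e+01, -4.18014693e+01, -2.31992717e-04,
        1.22751095e-02, -2.80918073e-05]), 'eef_pos': array([178.21431595, 572.59079438, 230.12711976]), 'tcp_rot': array([-0.47216741, -3.1054786 ,  0.00313847]), 'contact_force': array([ 0.57034139, -0.62982032,  0.01419395]), 'ft_torque': array([ 0.04784769,  0.04439346, -0.01841312]), 'grasp_force': 0.0, 'width': 85.26066380260762}
scene {'vfov': 53.88462896039831, 'cx': 325.5818772716647, 'cy': 201.35084802417455, 'T': array([[-4.06869585e-01,  7.98966904e-01, -4.42841989e-01,
         1.05951690e+03],
       [ 9.13474561e-01,  3.53404663e-01, -2.01666483e-01,
         2.10672317e+02],
       [-4.62242121e-03, -4.86576849e-01, -8.73625551e-01,
         1.02608598e+03],
       [ 0.00000000e+00,  0.00000000e+00,  0.00000000e+00,
         1.00000000e+00]])}
top {'vfov': 46.293817542149654, 'cx': 315.18272281379535, 'cy': 196.5275280267634, 'T': array([[-6.24972208e-03, -9.96915360e-01,  7.82349381e-02,
         4.21163684e+02],
       [-9.99945801e-01,  5.57887326e-03, -8.79043200e-03,
         6.61527975e+00],
       [ 8.32685388e-03, -7.82856356e-02, -9.96896195e-01,
         1.67412496e+03],
       [ 0.00000000e+00,  0.00000000e+00,  0.00000000e+00,
         1.00000000e+00]])}
```

View pics/scene0.png

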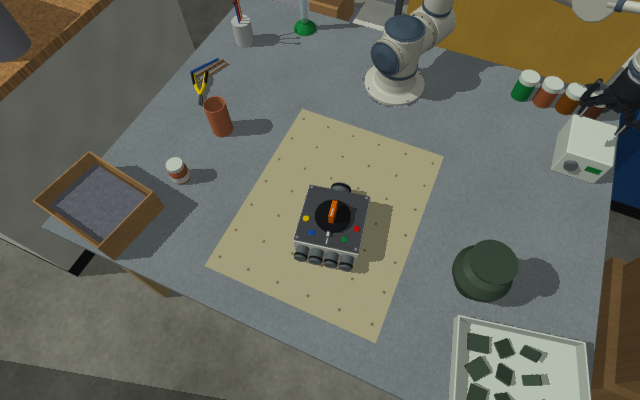

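View pics/top0.png

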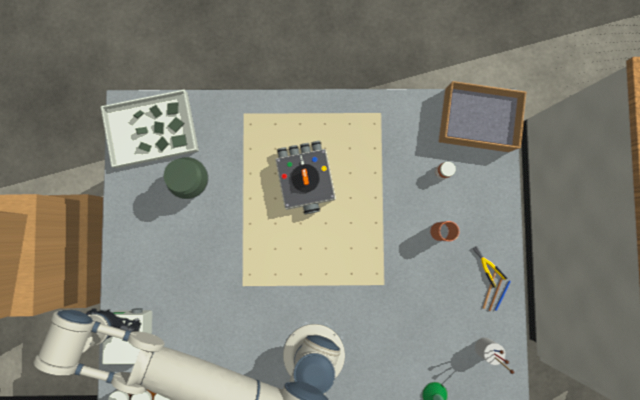

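Both views show the box. In the top view green is at about (290,164), red (284,176), blue (314,160), yellow (324,168), the pointer (303,160) and the orange bar (305,178). In the scene view green is at (344,240) and the bar at (333,211). Next I measure these precisely.

```bash
cat > h.py <<'E'
import cv2,numpy as np
from rig import env
def ray(n,p,m=None):
    m=m or env.camera_model(n);f=200/np.tan(np.radians(m['vfov']/2));T=m['T']
    x,y=(p[0]-m['cx'])/f,(p[1]-m['cy'])/f
    if n=="wrist":
        r=np.hypot(x,y);d=np.array([x/r*np.sin(r),y/r*np.sin(r),np.cos(r)])
    else: d=np.array([x,y,1.])
    d=T[:3,:3]@d
    return T[:3,3],d/np.linalg.norm(d)
def plane(R,z): return R[0]+R[1]*(z-R[0][2])/R[1][2]
def cross(rays):
    A=0;b=0
    for o,d in rays:
        P=np.eye(3)-np.outer(d,d);A=A+P;b=b+P@o
    x=np.linalg.solve(A,b)
    return x,[round(float(np.linalg.norm((np.eye(3)-np.outer(d,d))@(x-o))),1) for o,d in rays]
H={'green':(45,85),'blue':(105,128),'yellow':(20,34),'red':(175,4),'orange':(5,19)}
def blob(im,c,box):
    x0,y0,x1,y1=box
    h=cv2.cvtColor(im[y0:y1,x0:x1],cv2.COLOR_RGB2HSV).astype(int);lo,hi=H[c]
    hm=(h[...,0]>=lo)&(h[...,0]<=hi) if lo<hi else (h[...,0]>=lo)|(h[...,0]<=hi)
    m=(hm&(h[...,1]>130)&(h[...,2]>70)).astype(np.uint8)
    n,l,s,cen=cv2.connectedComponentsWithStats(m)
    if n<2: return None
    k=1+np.argmax(s[1:,4]);return cen[k]+[x0,y0],s[k,4]
E
python3 - <<'E'
from h import *
B={'scene':(290,183,372,250),'top':(276,150,336,208)}
I={n:cv2.imread(f"pics/{n}0.png")[:,:,::-1].copy() for n in B}
P={}
for c in H:
    b={n:blob(I[n],c,B[n]) for n in B}
    R=[ray(n,b[n][0]) for n in B]
    x,e=cross(R);P[c]=x
    print(c,[(b[n][0].round(1),b[n][1]) for n in B],x.round(1),e,[plane(r,73)[:2].round(1) for r in R])
np.set_printoptions(suppress=True)
# centre: points on 73 mm circle at angle +-.65,+-1.28 -> rigid fit with discs at yaw
order={'green':.65,'red':1.28,'blue':-.65,'yellow':-1.28}
A=np.array([[73*np.cos(a),73*np.sin(a)] for a in order.values()]);Q=np.array([P[c][:2] for c in order])
M,_=cv2.estimateAffinePartial2D(A,Q);print(M,np.hypot(*M[:,0]),np.arctan2(M[1,0],M[0,0]))
print(Q-(A@M[:,:2].T+M[:,2]))
v=np.vstack([cv2.resize(I['scene'][175:275,282:382],(400,400),interpolation=2),])
w=cv2.resize(I['top'][135:219,265:349],(400,400),interpolation=2)
cv2.imwrite("pics/crop.png",np.hstack([v,w])[:,:,::-1])
E
```

```text
green [(array([343.9, 239. ]), np.int32(34)), (array([289.2, 164.1]), np.int32(18))] [660.   81.   72.1] [0.4, 0.4] [array([660.5,  80.7]), array([659.7,  81.4])]
blue [(array([311.2, 232.2]), np.int32(34)), (array([314., 159.]), np.int32(21))] [677.3  -5.2  72.9] [1.0, 1.0] [array([677.7,  -6.1]), array([676.9,  -4.2])]
yellow [(array([305.4, 217.9]), np.int32(33)), (array([323.5, 168. ]), np.int32(26))] [645.6 -37.5  73.7] [0.7, 0.7] [array([645.5, -38.4]), array([645.4, -36.8])]
red [(array([356.2, 228.4]), np.int32(35)), (array([283.9, 175.9]), np.int32(22))] [618.7  99.4  72.9] [0.3, 0.3] [array([618.9,  99.1]), array([618.6,  99.7])]
orange [(array([332.2, 211.1]), np.int32(140)), (array([304.8, 176.8]), np.int32(94))] [611.6  26.7 104. ] [0.8, 0.8] [array([596.8,  19.7]), array([615.1,  27.9])]
[[  0.97813055  -0.19244287 611.72747971]
 [  0.19244287   0.97813055  26.84179639]] 0.9968819492040719 0.19426436601981173
[[-0.10830264 -0.22163242]
 [-0.00856697  0.15141914]
 [ 0.21486833  0.00580446]
 [-0.09799229  0.06441095]]
```

View pics/crop.png

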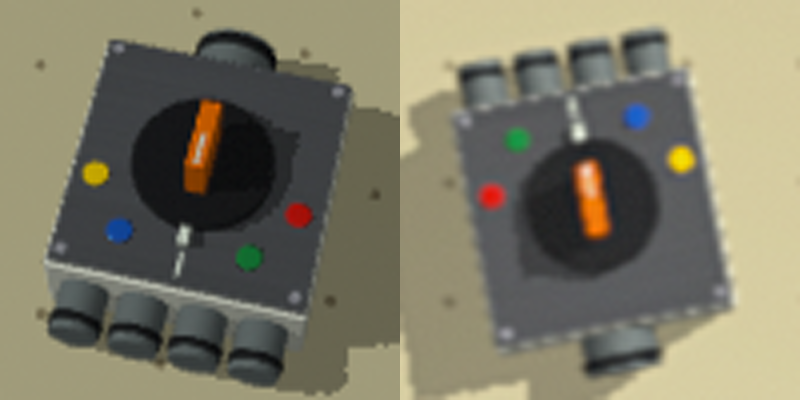

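Green lies at dial +0.65, next to park with no notch in between. The axis is at (611.7, 26.8), the box yaw is 0.194, and the discs measure 73 mm high, which matches the text. The bar measures about 104 mm at mid-height, also plausible. Next I work out the moves.

```bash
cat >> h.py <<'E'
from scipy.spatial.transform import Rotation as Ro
AX=np.array([611.7,26.8]);YAW=0.194
def go(pos,dial=0.):
    s=env.get_state();R=Ro.from_rotvec(s['tcp_rot'])
    best=None
    for k in (0,1):
        a=YAW+dial+np.pi*k
        x=np.array([np.cos(a),np.sin(a),0]);z=np.array([0,0,-1.]);T=Ro.from_matrix(np.c_[x,np.cross(z,x),z])
        rv=(R.inv()*T).as_rotvec()
        if best is None or np.linalg.norm(rv)<np.linalg.norm(best): best=rv
    sh=R.inv().apply(np.array(pos)-s['eef_pos'])
    print('t',round(s['time_s'],2),'pos',s['eef_pos'].round(1),'q',s['joint_positions'].round(2),'F',s['contact_force'].round(1),'Mz',s['ft_torque'].round(2),'w',round(s['width'],1),'g',round(s['grasp_force'],1))
    print('turn/180',(best/np.pi).round(4),'shift/100',(sh/100).round(4))
E
python3 -c "
from h import *
go([611.7,26.8,190]);s=env.get_state();print(Ro.from_rotvec(s['tcp_rot']).as_matrix().round(3))"
```

```text
t 0.1 pos [178.2 572.6 230.2] q [ 1.21  0.09  1.23  0.    1.82 -0.06] F [-0.2 -0.1  0.2] Mz [ 0.02 -0.03  0.  ] w 85.6 g 0.0
turn/180 [-0.0006 -0.0002 -0.1578] shift/100 [-5.7612 -3.9224  0.4088]
[[-0.955  0.297 -0.001]
 [ 0.297  0.955 -0.002]
 [ 0.    -0.002 -1.   ]]
```

```bash
python3 -m jog '[[[0,0,0.04,-0.27,-0.19,0,1],[0,0,0.08,-0.55,-0.37,0,1],[0,0,0.12,-0.82,-0.56,0,1],[0,0,0.12,-0.82,-0.56,0,1]]]' | tail -3
python3 -m jog '[[[0,0,0.04,-0.32,-0.07,0,1],[0,0,0.08,-0.65,-0.15,0,1],[0,0,0.12,-0.97,-0.22,0,1],[0,0,0.12,-0.97,-0.22,0,1]]]' | tail -1
python3 -m jog '[[[0,0,0.04,-0.33,0.05,0,1],[0,0,0.08,-0.66,0.1,0,1],[0,0,0.12,-0.98,0.15,0,1],[0,0,0.12,-0.98,0.15,0,1]]]' | tail -1
python3 -m jog '[[[0,0,0.04,-0.29,0.17,0,1],[0,0,0.08,-0.58,0.34,0,1],[0,0,0.12,-0.86,0.51,0,1],[0,0,0.12,-0.86,0.51,0,1]]]' | tail -1
python3 -c "
from h import *
go([611.7,26.8,190])"
```

```text
contact_force: [0.3, 0.1, 0.4]
width: 84.9
grasp_force: 0.0
grasp_force: 0.0
grasp_force: 0.0
grasp_force: 0.0
t 1.43 pos [427.6 258.1 230.7] q [ 0.48 -0.18  1.49 -0.    1.83  0.72] F [-0.1  0.  -0.5] Mz [0.   0.02 0.04] w 85.1 g 0.0
turn/180 [0.0006 0.0004 0.3597] shift/100 [-1.7927  2.3499  0.412 ]
```

```bash
python3 -m jog '[[[0,0,0.04,-0.2,0.26,0,1],[0,0,0.08,-0.4,0.52,0,1],[0,0,0.12,-0.61,0.79,0,1],[0,0,0.12,-0.61,0.79,0,1]]]' | tail -1
python3 -m jog '[[[0,0,0.04,-0.09,0.32,0,1],[0,0,0.08,-0.19,0.64,0,1],[0,0,0.12,-0.28,0.95,0,1],[0,0,0.12,-0.28,0.95,0,1]]]' | tail -1
python3 -m jog '[[[0,0,0.04,0.03,0.33,0.1,1],[0,0,0.08,0.06,0.66,0.2,1],[0,0,0.12,0.09,0.98,0.3,1],[0,0,0.12,0.09,0.98,0.3,1]]]' | tail -1
python3 - <<'E'
from h import *
go([611.7,26.8,160])
m=env.camera_model('wrist');im=env.snapshot('wrist');cv2.imwrite('pics/w1.png',im[:,:,::-1]);np.save('w1.npy',m['T']);print(m)
E
```

```text
grasp_force: 0.0
grasp_force: 0.0
grasp_force: 0.0
t 2.43 pos [611.1  25.7 196.8] q [-0.01  0.12  1.26 -0.    1.77  1.36] F [ 0.8  0.4 -0.9] Mz [-0.02  0.01  0.03] w 85.4 g 0.0
turn/180 [0.0001 0.0017 0.0006] shift/100 [ 0.0095 -0.0096  0.3679]
{'vfov': 65.70646984690485, 'cx': 321.28774480818333, 'cy': 198.93415961353713, 'T': array([[ 1.94924669e-01, -9.45862815e-01, -2.59514757e-01,
         6.76663399e+02],
       [-9.80818166e-01, -1.88062418e-01, -5.12664782e-02,
         3.92628480e+01],
       [-3.13917519e-04,  2.64529890e-01, -9.64377436e-01,
         3.40045307e+02],
       [ 0.00000000e+00,  0.00000000e+00,  0.00000000e+00,
         1.00000000e+00]])}
```

View pics/w1.png

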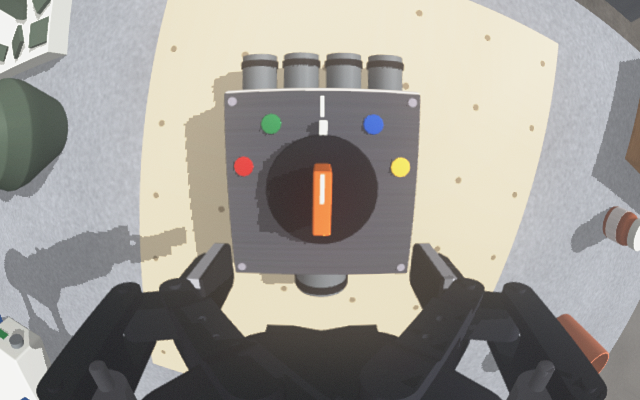

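The wrist view shows the bar at about (322,200), between the open fingers and parallel to the pads. The pointer is at (323,128) on the park line and green is at (271,124). I refine the axis and angle from this view before descending.

```bash
cat > fit.py <<'E'
from h import *
def fit(im,m,box=(222,90,422,275)):
    order={'green':.65,'red':1.28,'blue':-.65,'yellow':-1.28}
    b={c:blob(im,c,box) for c in order};k=[c for c in order if b[c]]
    A=np.array([[73*np.cos(order[c]),73*np.sin(order[c])] for c in k])
    Q=np.array([plane(ray('wrist',b[c][0],m),73)[:2] for c in k])
    M,_=cv2.estimateAffinePartial2D(A,Q)
    print('axis',M[:,2].round(1),'scale',np.hypot(*M[:,0]).round(4),'yaw',np.arctan2(M[1,0],M[0,0]).round(4),'res',np.abs(Q-(A@M[:,:2].T+M[:,2])).max().round(2))
    return M
E
python3 - <<'E'
from fit import *
m=env.camera_model('wrist');im=cv2.imread('pics/w1.png')[:,:,::-1].copy()
M=fit(im,m)
g=im[112:140,312:334].min(2)>180
n,l,s,c=cv2.connectedComponentsWithStats(g[8:].astype(np.uint8));k=1+np.argmax(s[1:,4]);p=c[k]+[312,120]
w=plane(ray('wrist',p,m),76)[:2]-M[:,2];print('pointer px',p.round(1),w,np.hypot(*w),'dial',np.arctan2(w[1],w[0])-np.arctan2(M[1,0],M[0,0]))
b,_=blob(im,'orange',(300,150,345,245));
t=cross([ray('wrist',b,m),ray('top',(304.8,176.8)),ray('scene',(332.2,211.1))]);print('bar',b,t)
E
```

```text
axis [612.6  29. ] scale 1.0023 yaw 0.1964 res 0.04
pointer px [323. 127.] [54.09153338  9.70172678] 54.95468575451569 dial -0.01897669586502132
bar [321.64551943 200.51149881] (array([611.44895233,  27.22965718, 104.53618932]), [1.3, 0.2, 1.5])
```

```bash
python3 -m jog '[[[0,0,0,0.01,-0.015,0.2,1],[0,0,0,0.01,-0.015,0.4,1],[0,0,0,0.01,-0.015,0.6,1],[0,0,0,0.01,-0.015,0.7,1],[0,0,0,0.01,-0.015,0.7,1]]]' 
python3 - <<'E'
from h import *
go([612.1,27.8,105])
E
```

```text
time_s: 2.9
eef_pos: [609.0, 31.6, 128.3]
tcp_rot: [-3.124, -0.322, 0.008]
contact_force: [-0.5, -0.0, -0.0]
width: 85.5
grasp_force: 0.0
t 2.9 pos [609.   31.6 128.3] q [-0.    0.13  1.38  0.    1.65  1.36] F [-0.5 -0.  -0. ] Mz [-0.03  0.   -0.01] w 85.5 g 0.0
turn/180 [-0.0005  0.0016  0.0036] shift/100 [0.0234 0.0442 0.2329]
```

```bash
for i in 1 2; do python3 -m jog '[[[0,0,0,0,0,0,1],[0,0,0,0,0,0,1]]]' | grep -E "eef|rot"; done
python3 - <<'E'
from fit import *
go([612.1,27.8,105]); print(env.get_state()['joint_positions'].round(4))
m=env.camera_model('wrist');im=env.snapshot('wrist');cv2.imwrite('pics/w2.png',im[:,:,::-1]);print(m['T'].round(3))
for c in ('green','blue','red','yellow','orange'):print(c,blob(im,c,(160,20,480,300)))
E
```

```text
eef_pos: [611.3, 30.6, 133.2]
tcp_rot: [3.125, 0.318, 0.004]
eef_pos: [611.4, 29.9, 133.0]
tcp_rot: [3.125, 0.316, 0.004]
t 3.23 pos [611.4  29.9 133. ] q [-0.01  0.12  1.37  0.    1.65  1.36] F [-0.   0.2  0.7] Mz [-0.05  0.02  0.01] w 85.0 g 0.0
turn/180 [ 0.0002 -0.0008  0.0023] shift/100 [0.0019 0.0218 0.2802]
[-0.0067  0.1237  1.3694  0.      1.6459  1.3628]
[[ 2.00000e-01 -9.47000e-01 -2.52000e-01  6.75746e+02]
 [-9.80000e-01 -1.94000e-01 -5.10000e-02  4.36310e+01]
 [-0.00000e+00  2.57000e-01 -9.66000e-01  2.76762e+02]
 [ 0.00000e+00  0.00000e+00  0.00000e+00  1.00000e+00]]
green (array([265.86666667, 135.7       ]), np.int32(30))
blue (array([394.8496994, 129.6492986]), np.int32(499))
red (array([227.14008621, 182.29094828]), np.int32(464))
yellow (array([427.19863014, 184.74200913]), np.int32(438))
orange (array([329.15004452, 231.13312556]), np.int32(2246))
```

View pics/w2.png

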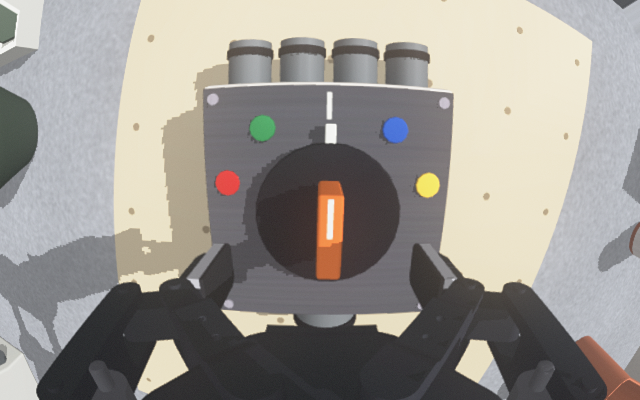

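The bar at (330,230) sits slightly right of the finger midline (about 321), so the tool needs roughly +2 mm in tool y. Everything else is aligned, so I descend and let it settle.

```bash
python3 -m jog '[[[0,0,0,0,0.02,0.07,1],[0,0,0,0,0.02,0.14,1],[0,0,0,0,0.02,0.21,1],[0,0,0,0,0.02,0.28,1],[0,0,0,0,0.02,0.28,1]]]' | tail -1
python3 -m jog '[[[0,0,0,0,0,0,1],[0,0,0,0,0,0,1],[0,0,0,0,0,0,1]]]' | tail -1
python3 - <<'E'
from fit import *
go([612.1,27.8,105])
m=env.camera_model('wrist')
# closest re-fit from w2 with three discs
m['T']=np.array([[.2,-.947,-.252,675.746],[-.98,-.194,-.051,43.631],[0,.257,-.966,276.762],[0,0,0,1]])
im=cv2.imread('pics/w2.png')[:,:,::-1].copy();H['green']=(45,95)
M=fit(im,m,(205,100,450,205))
E
```

```text
grasp_force: 0.0
grasp_force: 0.0
t 3.95 pos [611.4  27.8 103.8] q [-0.01  0.13  1.41  0.    1.6   1.36] F [0.3 0.7 0.3] Mz [ 0.01 -0.02 -0.01] w 85.9 g 0.0
turn/180 [ 0.     -0.0003  0.0022] shift/100 [ 0.0064  0.0015 -0.0123]
axis [613.1  23.2] scale 0.9688 yaw 0.2321 res 5.45
```

```bash
python3 -m jog '[[[0,0,0,0,0,0,0.2],[0,0,0,0,0,0,-0.2],[0,0,0,0,0,0,-0.4],[0,0,0,0,0,0,-0.5],[0,0,0,0,0,0,-0.5]]]' 20
python3 -m jog '[[[0,0,0,0,0,0,-0.6],[0,0,0,0,0,0,-0.7],[0,0,0,0,0,0,-1],[0,0,0,0,0,0,-1],[0,0,0,0,0,0,-1]]]' 20
python3 -m jog '[[[0,0,0,0,0,0,-1],[0,0,0,0,0,0,-1],[0,0,0,0,0,0,-1]]]' 20
python3 -c "
from h import *
go([612.1,27.8,105])"
```

```text
time_s: 4.37
eef_pos: [611.2, 27.8, 103.4]
tcp_rot: [3.126, 0.315, 0.0]
contact_force: [0.2, 0.3, -0.7]
width: 25.6
grasp_force: 0.0
time_s: 4.78
eef_pos: [611.6, 26.2, 103.6]
tcp_rot: [3.123, 0.313, 0.001]
contact_force: [1.3, -4.7, -0.4]
width: 13.3
grasp_force: 20.3
time_s: 5.03
eef_pos: [611.6, 26.2, 103.6]
tcp_rot: [3.123, 0.313, 0.001]
contact_force: [1.3, -5.4, 0.8]
width: 13.4
grasp_force: 20.3
t 5.03 pos [611.6  26.2 103.6] q [-0.01  0.13  1.41 -0.    1.6   1.36] F [ 1.3 -5.4  0.8] Mz [-0.73 -0.11 -0.02] w 13.4 g 20.3
turn/180 [ 0.0008 -0.0002  0.0018] shift/100 [ 0.0079 -0.0142 -0.0139]
```

The bar is gripped at width 13.4. I relieve the side force, firm the grip and lift in steps.

```bash
python3 -m jog '[[[0,0,0,0,0.008,0,-1],[0,0,0,0,0.016,0,-1],[0,0,0,0,0.016,0,-1]]]' 45
python3 -m jog '[[[0,0,0,0,0,-0.02,-1],[0,0,0,0,0,-0.04,-1],[0,0,0,0,0,-0.06,-1],[0,0,0,0,0,-0.08,-1],[0,0,0,0,0,-0.09,-1]]]'
python3 -m jog '[[[0,0,0,0,0,0,-1],[0,0,0,0,0,0,-1],[0,0,0,0,0,0,-1]]]'
```

```text
time_s: 5.28
eef_pos: [611.6, 26.0, 103.7]
tcp_rot: [3.126, 0.315, 0.001]
contact_force: [-0.4, -1.2, 2.2]
width: 12.5
grasp_force: 49.2
time_s: 5.7
eef_pos: [611.5, 26.1, 110.8]
tcp_rot: [3.126, 0.315, -0.002]
contact_force: [4.2, -2.5, -8.2]
width: 12.8
grasp_force: 47.8
time_s: 5.95
eef_pos: [611.5, 26.1, 110.9]
tcp_rot: [3.125, 0.315, -0.002]
contact_force: [4.3, -3.7, -7.3]
width: 12.6
grasp_force: 47.9
```

```bash
python3 -m jog '[[[0,0,0,0,0,-0.015,-1],[0,0,0,0,0,-0.03,-1],[0,0,0,0,0,-0.044,-1],[0,0,0,0,0,-0.044,-1],[0,0,0,0,0,-0.044,-1]]]'
python3 - <<'E'
from fit import *
go([612.1,27.8,115])
m=env.camera_model('wrist');im=env.snapshot('wrist');cv2.imwrite('pics/w3.png',im[:,:,::-1])
E
```

```text
time_s: 6.37
eef_pos: [611.5, 26.1, 115.2]
tcp_rot: [3.126, 0.315, -0.002]
contact_force: [5.1, -2.8, -7.3]
width: 13.2
grasp_force: 47.8
t 6.37 pos [611.5  26.1 115.2] q [-0.01  0.13  1.39 -0.    1.62  1.36] F [ 5.1 -2.8 -7.3] Mz [-0.43 -0.83 -0.05] w 13.2 g 47.8
turn/180 [0.     0.0003 0.0022] shift/100 [ 0.0095 -0.0159  0.0019]
```

View pics/w3.png

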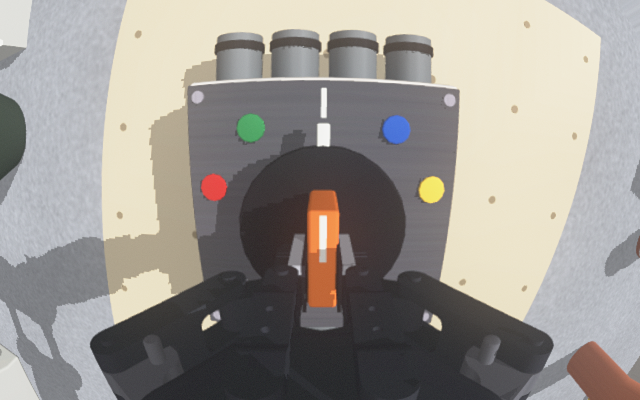

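The bar is pinched and the knob is up 11.5 mm, with the pointer still on the park line (323,133). I relieve the lateral force and turn counter-clockwise to about 0.45 rad, kept lifted.

```bash
python3 -m jog '[[[0,0,0,0.006,0.004,0,-1],[0,0,0,0.012,0.008,0,-1],[0,0,0,0.012,0.008,0,-1]]]' | grep -E "pos|force"
python3 -m jog '[[[0,0,-0.025,0,0,0,-1],[0,0,-0.055,0,0,0,-1],[0,0,-0.085,0,0,0,-1],[0,0,-0.115,0,0,0,-1],[0,0,-0.14,0,0,0,-1]]]'| grep -E "pos|force"
python3 -m jog '[[[0,0,0,0,0,0,-1],[0,0,0,0,0,0,-1]]]'
cat > d.py <<'E'
from h import *
s=env.get_state();R=Ro.from_rotvec(s['tcp_rot']).as_matrix();print('dial',round(np.arctan2(R[1,0],R[0,0])-.195,3),s['contact_force'].round(1),s['ft_torque'].round(2))
E
python3 d.py
```

```text
eef_pos: [611.8, 26.0, 115.1]
contact_force: [-1.4, -0.4, -7.9]
grasp_force: 47.8
eef_pos: [611.9, 25.4, 115.5]
contact_force: [0.0, -2.9, -8.3]
grasp_force: 47.8
time_s: 7.25
eef_pos: [612.0, 25.4, 115.8]
tcp_rot: [-2.983, -0.985, 0.004]
contact_force: [-2.3, -4.0, -8.5]
width: 12.6
grasp_force: 47.7
dial 0.443 [-2.3 -4.  -8.5] [-0.44  0.39  0.02]
```

```bash
python3 -m jog '[[[0,0,0,0,0,0.015,-1],[0,0,0,0,0,0.03,-1],[0,0,0,0,0,0.045,-1],[0,0,0,0,0,0.06,-1],[0,0,0,0,0,0.06,-1]]]'| grep -E "pos|force"
python3 -m jog '[[[0,0,0,0,0,0,-1],[0,0,0,0,0,0,-1]]]'| grep -E "pos|force"
python3 d.py
```

```text
eef_pos: [612.0, 25.4, 112.7]
contact_force: [-9.1, -3.8, 2.0]
grasp_force: 49.1
eef_pos: [612.0, 25.3, 112.6]
contact_force: [-7.3, -3.9, 1.6]
grasp_force: 49.1
dial 0.444 [-7.3 -3.9  1.6] [-0.54  1.59 -0.04]
```

Resting on the ring at z 112.6 (Fz flipped sign), so there is no notch at 0.444. I raise, step to about 0.50 and probe again.

```bash
python3 -m jog '[[[0,0,0,-0.01,0.004,-0.03,-1],[0,0,0,-0.01,0.004,-0.055,-1],[0,0,-0.009,-0.01,0.004,-0.055,-1],[0,0,-0.018,-0.01,0.004,-0.055,-1],[0,0,-0.018,-0.01,0.004,-0.055,-1]]]'| grep -E "pos|force"
python3 d.py
python3 -m jog '[[[0,0,0,0,0,0.015,-1],[0,0,0,0,0,0.03,-1],[0,0,0,0,0,0.045,-1],[0,0,0,0,0,0.055,-1],[0,0,0,0,0,0.055,-1]]]'| grep -E "pos|force"
python3 -m jog '[[[0,0,0,0,0,0,-1],[0,0,0,0,0,0,-1]]]'| grep -E "pos|force"
python3 d.py
```

```text
eef_pos: [612.0, 25.2, 115.8]
contact_force: [-2.1, -1.1, -8.3]
grasp_force: 47.8
dial 0.503 [-2.1 -1.1 -8.3] [-0.01  0.56  0.04]
eef_pos: [612.0, 25.1, 112.5]
contact_force: [-7.8, 0.9, 0.9]
grasp_force: 49.1
eef_pos: [612.0, 25.1, 112.5]
contact_force: [-7.4, -1.0, 1.4]
grasp_force: 49.1
dial 0.502 [-7.4 -1.   1.4] [0.19 1.46 0.07]
```

```bash
python3 -m jog '[[[0,0,0,-0.005,-0.004,-0.03,-1],[0,0,0,-0.005,-0.004,-0.055,-1],[0,0,-0.009,-0.005,-0.004,-0.055,-1],[0,0,-0.017,-0.005,-0.004,-0.055,-1],[0,0,-0.017,-0.005,-0.004,-0.055,-1]]]'| grep -E "pos|force"
python3 d.py
python3 -m jog '[[[0,0,0,0,0,0.015,-1],[0,0,0,0,0,0.03,-1],[0,0,0,0,0,0.045,-1],[0,0,0,0,0,0.055,-1],[0,0,0,0,0,0.055,-1]]]'| grep -E "pos|force"
python3 -m jog '[[[0,0,0,0,0,0,-1],[0,0,0,0,0,0,-1]]]'| grep -E "pos|force"
python3 d.py
```

```text
eef_pos: [611.9, 25.1, 116.0]
contact_force: [-0.6, 0.6, -7.3]
grasp_force: 47.8
dial 0.556 [-0.6  0.6 -7.3] [0.27 0.26 0.07]
eef_pos: [611.9, 24.9, 112.4]
contact_force: [-4.3, 1.1, 1.1]
grasp_force: 49.1
eef_pos: [611.9, 24.9, 112.4]
contact_force: [-5.5, 1.0, 2.2]
grasp_force: 49.1
dial 0.555 [-5.5  1.   2.2] [ 0.48  0.98 -0.02]
```

The low side is exhausted (0.41–0.59 covered), so the notch is on the far side of the mark. I turn, lifted, to about 0.75.

```bash
python3 -m jog '[[[0,0,0,-0.002,-0.002,-0.03,-1],[0,0,0,-0.002,-0.002,-0.055,-1],[0,0,-0.02,-0.002,-0.002,-0.055,-1],[0,0,-0.045,-0.002,-0.002,-0.055,-1],[0,0,-0.062,-0.002,-0.002,-0.055,-1]]]'| grep -E "pos|force"
python3 -m jog '[[[0,0,0,0,0,0,-1],[0,0,0,0,0,0,-1]]]'| grep -E "pos|force"
python3 d.py
python3 -m jog '[[[0,0,0,0,0,0.015,-1],[0,0,0,0,0,0.03,-1],[0,0,0,0,0,0.045,-1],[0,0,0,0,0,0.055,-1],[0,0,0,0,0,0.055,-1]]]'| grep -E "pos|force"
python3 -m jog '[[[0,0,0,0,0,0,-1],[0,0,0,0,0,0,-1]]]'| grep -E "pos|force"
python3 d.py
```

```text
eef_pos: [612.0, 24.8, 115.5]
contact_force: [2.5, 2.2, -7.5]
grasp_force: 47.8
eef_pos: [611.9, 24.8, 115.7]
contact_force: [4.4, 1.3, -8.1]
grasp_force: 47.7
dial 0.749 [ 4.4  1.3 -8.1] [ 0.47 -0.67  0.02]
eef_pos: [611.9, 24.8, 110.7]
contact_force: [5.0, 1.6, -6.9]
grasp_force: 47.9
eef_pos: [611.8, 24.8, 110.8]
contact_force: [5.1, 2.0, -7.2]
grasp_force: 47.9
dial 0.75 [ 5.1  2.  -7.2] [ 0.48 -0.88  0.03]
```

It dropped through: z is 110.8 with the spring still pulling (−7 N), so the dog is in the notch. I lower it the rest of the way while relieving the side load.

```bash
python3 -m jog '[[[0,0,0,0.005,0.004,0.015,-1],[0,0,0,0.011,0.007,0.03,-1],[0,0,0,0.011,0.007,0.04,-1],[0,0,0,0.011,0.007,0.05,-1],[0,0,0,0.011,0.007,0.055,-1]]]'| grep -E "pos|force"
python3 -m jog '[[[0,0,0,0,0,0,-1],[0,0,0,0,0,0,-1]]]'| grep -E "pos|force"
python3 d.py
```

```text
eef_pos: [612.1, 24.9, 104.8]
contact_force: [-0.9, -0.3, -5.0]
grasp_force: 48.1
eef_pos: [612.2, 24.9, 104.9]
contact_force: [0.2, -1.1, -6.3]
grasp_force: 48.1
dial 0.75 [ 0.2 -1.1 -6.3] [-0.09  0.26 -0.05]
```

```bash
python3 -m jog '[[[0,0,0,0,0,0.007,-1],[0,0,0,0,0,0.014,-1],[0,0,0,0,0,0.018,-1],[0,0,0,0,0,0.018,-1],[0,0,0,0,0,0.018,-1]]]'| grep -E "pos|force"
python3 d.py
```

```text
eef_pos: [612.3, 25.0, 103.8]
contact_force: [-4.1, -0.9, -2.4]
grasp_force: 48.6
dial 0.75 [-4.1 -0.9 -2.4] [-0.28  0.95  0.04]
```

At home height (z 103.8, Fz dropping off as it seats). I relieve, release and let the fingers clear.

```bash
python3 -m jog '[[[0,0,0,-0.006,-0.006,0.003,-1],[0,0,0,-0.006,-0.006,0.003,-1],[0,0,0,-0.006,-0.006,0.003,-1]]]' 20 | grep -E "pos|force"
python3 -m jog '[[[0,0,0,0,0,0,-0.5],[0,0,0,0,0,0,-0.2],[0,0,0,0,0,0,0.2],[0,0,0,0,0,0,0.4],[0,0,0,0,0,0,0.4]]]' | grep -E "pos|force|width"
python3 d.py
python3 -m jog '[[[0,0,0,0,0,-0.1,0.4],[0,0,0,0,0,-0.3,0.4],[0,0,0,0,0,-0.6,0.4],[0,0,0,0,0,-0.8,0.4],[0,0,0,0,0,-0.8,0.4]]]' | grep -E "pos|force|width"
python3 -m jog '[[[0,0,0,0,0,0,0.4],[0,0,0,0,0,0,0.4],[0,0,0,0,0,0,0.4]]]' | grep -E "pos|force|width"
python3 - <<'E'
from fit import *
m=env.camera_model('wrist');im=env.snapshot('wrist');cv2.imwrite('pics/w4.png',im[:,:,::-1]);np.save('w4.npy',m['T'])
E
```

```text
eef_pos: [612.1, 25.0, 103.7]
contact_force: [-1.4, -2.2, -0.6]
grasp_force: 48.7
eef_pos: [612.0, 25.3, 103.4]
contact_force: [-0.4, 0.6, -0.6]
width: 59.6
grasp_force: 0.0
dial 0.751 [-0.4  0.6 -0.6] [ 0.02  0.03 -0.01]
eef_pos: [613.8, 25.1, 190.4]
contact_force: [0.6, 0.3, 1.6]
width: 60.0
grasp_force: 0.0
eef_pos: [611.2, 25.1, 181.6]
contact_force: [0.3, 0.0, -0.5]
width: 59.5
grasp_force: 0.0
```

View pics/w4.png

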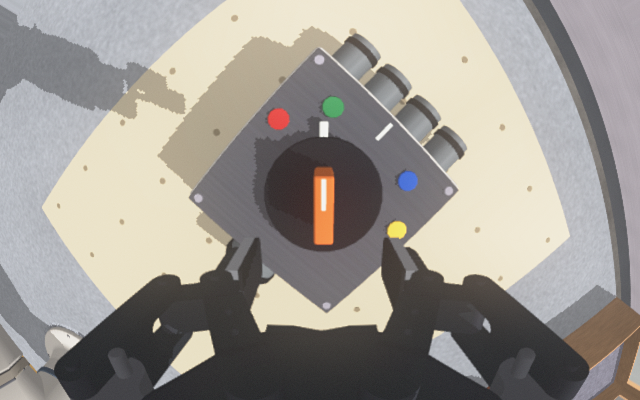

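The pointer at (323,129) is just past the green disc (333,107), and the fingers are clear. I check the knob's height from its apparent size and from rays, comparing with the picture from before.

```bash
python3 - <<'E'
from fit import *
m=env.camera_model('wrist');H['green']=(45,95)
I={n:env.snapshot(n) for n in('scene','top')}
for nm,T,box,pb in(('w1',np.load('w1.npy'),(222,90,422,275),(312,118,334,136)),('w4',np.load('w4.npy'),(250,90,425,240),(312,118,334,138))):
    m['T']=T;im=cv2.imread(f'pics/{nm}.png')[:,:,::-1].copy()
    M=fit(im,m,box);yaw=np.arctan2(M[1,0],M[0,0])
    x0,y0,x1,y1=pb;g=(im[y0:y1,x0:x1].min(2)>170).astype(np.uint8)
    n,l,s,c=cv2.connectedComponentsWithStats(g);k=1+np.argmax(s[1:,4]);p=c[k]+[x0,y0]
    for z in(76,84):
        w=plane(ray('wrist',p,m),z)[:2]-M[:,2];print(nm,z,'r',np.hypot(*w).round(2),'dial',(np.arctan2(w[1],w[0])-yaw).round(3))
    b=blob(im,'orange',(300,150,345,250));print(b[0])
    R=[ray('wrist',b[0],m)]
    for n in I:
        J=I[n] if nm=='w4' else cv2.imread(f'pics/{n}0.png')[:,:,::-1].copy()
        q=blob(J,'orange',(310,190,355,230) if n=='scene' else (290,160,322,195))
        print(n,q)
        if q and q[1]>60:R.append(ray(n,q[0]))
    print('bar',cross(R))
E
```

```text
axis [613.9  26.7] scale 0.9974 yaw 0.1903 res 0.04
w1 76 r 54.69 dial -0.017
w1 84 r 54.97 dial -0.017
[321.64551943 200.51149881]
scene (array([332.25      , 211.07142857]), np.int32(140))
top (array([304.78723404, 176.82978723]), np.int32(94))
bar (array([611.66063026,  26.51091516, 103.7780346 ]), [0.4, 0.6, 1.0])
axis [614.   26.9] scale 0.9949 yaw 0.1912 res 0.27
w4 76 r 54.51 dial 0.746
w4 84 r 54.8 dial 0.747
[323.18896552 207.07655172]
scene (array([332.22527473, 211.0989011 ]), np.int32(182))
top (array([309.85, 180.85]), np.int32(20))
bar (array([613.05497062,  25.94946337, 106.48097517]), [0.4, 0.4])
```

The dial reads 0.747. The bar's scene-view pixel is unchanged from when it was home, and the tool came down 8.7 mm from ring contact, which is the full notch depth. The knob is home, so I hand in.

```bash
python3 -c "
from rig import env
s=env.get_state();print(s['time_s'],s['eef_pos'].round(1),s['contact_force'].round(1));print(env.finish_job())"
```

```text
13.4833 [611.2  25.1 181.7] [ 0.3 -0.3  0.2]
the job is handed in; nothing more can be done
None
```

The selector is in the green branch's notch at a dial angle of about 0.75 rad; the tool's descent shows the knob fully home, it is released, and the job was handed in at 13.5 s of the 54 s allowed.

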